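Seal the swing-bail cork canister

ROBOT

A 7-joint arm with a two-finger parallel gripper is mounted at the origin on a cart in front of the work surface, level with it; the furniture and walls round the work are solid. World frame = base frame: x ahead of the robot, y to its left, z up, the work surface at z = 0. Lengths are in mm, angles in rad, forces in N, time in s.
With the tool pointing down it reaches from about 425 to 800 mm from the base axis. Payload 8.3 kg.
Tool frame: the origin (TCP) lies at the centre of the arm's flange, where the gripper is bolted on; the fingertips stand 173 mm ahead of it and the grasp point (between the pads) lies 155 mm ahead of it; z points along the fingers, y is the line along which they close (so a half turn about z gives the same grasp; the last joint's range is limited). The gripper opens to 85 mm and grips with 20 to 120 N. Pads are 22 mm wide; open, the fingers measure 114 mm over their backs; the gripper's body (76 mm by 85 mm) begins 54 mm behind the grasp point. The pads swing forward as they close: fully open they stand 13 mm farther back than shut.
Start: joints at [-1.303, 0.383, 0.016, 1.37, -0.006, 1.388, -0.046], TCP at [202.961, 591.12, 404.679] pointing down, gripper open.
Joint ranges: [-2.95, 2.95], [-0.25, 2.06], [-1.52, 1.56], [0.18, 2.33], [-1.44, 4.58], [0.02, 2.06], [-3.01, 3.01]. Speed limits (rad/s): [2.39, 2.39, 3.01, 3.01, 3.14, 3.14, 3.14].

INTERFACE

Orientations are given as a 3x3 rotation matrix whose columns are the frame's x, y, z axes.
In Python, from station import manip, eyes, workorder gives the robot as it stands. Calls block until the motion is done:
- manip.movep(position, orientation): joint-space move of the TCP to a pose.
- manip.movel(position, rotation=None, velocity=150): straight line of the TCP; rotation=None keeps the orientation; velocity is the mean speed in mm/s.
- manip.movej(angles): joint-space move.
- manip.grip(opening, newtons=None): opening from 0.0 (shut) to 1.0 (fully open); newtons is the grip in N (None keeps the last); returns when the fingers have stopped.
- manip.sleep(seconds).
- manip.inverse_kinematics(position, orientation): joint angles nearest the present ones, or None.
- manip.observe(): the state.
- eyes.camera(name): name is "side" or "top"; returns the picture (480x640x3 uint8, red, green, blue); there is no depth.
- eyes.get_calibration(name): a dict with "fx", "fy", "cx", "cy" (pixels), "R" (3x3) and "t" (3): a world point X has camera coordinates R X + t. Camera axes: x right, y down, z forward; pixel columns grow to the right and rows downward; lengths in mm; the calibration is good to about 2 mm. A picture is of the moment at which its call begins. get_calibration takes no time and is no camera call.
A pose or a line that the arm cannot do raises manip.IKError and nothing moves.
- workorder.close_job(): hands the job in; it is judged then, once.
Trained networks look in the newest picture that a camera, given by its name, has taken for a name from the list of things; names that differ only in an ending like _2 or _b are one class to them, and where a whole thing is asked for, a point or a joint stands for the part that bears it (a point fixed in the world has none). Each returns a list of dicts, best first, with "conf" (0 to 1); they miss things now and then, are a little off and sometimes report something else, mostly with a low value. They report only what shows in the picture. A call takes as long as a camera call.
- eyes.recognise(camera, query): "rect" ([centre column, centre row, width, height] in pixels, round what is visible of it).
- eyes.masks_of(camera, query): "region" (480x640 bool, what is visible of it) and "rect" ([centre column, centre row, width, height] in pixels, round what is visible of it).
- eyes.place_of(camera, query): "position" ([column, row] in pixels: a listed point, or the origin of a listed thing).
The state is a dict: "t": time; "joint_pos": joint angles; "dq": joint speeds; "effort": joint torques, N m; "eef_pos": TCP position; "ee_rot": TCP orientation; "ft_force": force on the tool from outside, world axes, zero at the start; "moment": the same for the moment, N m; "gripper_width": opening from 0.0 (shut) to 1.0 (fully open); "grip_force": force on a finger pad.
Only numpy, scipy, OpenCV 4.12 (cv2) and the standard library are available. Lean on these libraries where they do the work, as an engineer would, in place of code of your own. Each camera call takes 0.05 s, during which the arm holds its last target. There are 200 camera calls.

TASK

Seal the canister of corks on the counter: set its loose lid gently and squarely on the mouth, with the lid's brass block lined up so that the wire bail's roller can run over it, then take the bail by its wooden knob and swing it up from behind, over the top of the block and past centre to its front stop so that it clamps the lid. Let go, and leave everything else on the counter where it stands.

Things in the scene. Friction and masses are not known exactly. Their poses are not given: they have to be found in the camera images.
- canister: White ceramic canister, fixed to the counter, corks inside. Outer diameter 110 mm, mouth 100, rim 90 above its base. Origin: centre of the underside, z up, front = its own -x. The bail's pivot axis is parallel to its y, through its centre line, 50 mm above the base; the bail's side wires are 66 mm either side. Stands left or right, front roughly to the robot's right; yaw varies.
- lid: Loose lid, 0.2 kg, lies block up. Origin: centre of underside, z up. Plug diameter 93 from 0 to 10 mm, white disc 116 with orange gasket 10 to 16, brass block 16 to 50: 44 long (x), 28 wide (y, upright faces to pinch); its roof has a 3 mm crest along y, slopes of 24 deg to +x and -x. Seated: origin 80 mm over the canister's base, lid x along canister x, either way round, within 10 deg.
- bail (a joint): Bail hinge, rad: 0 upright, negative leaning back to the canister's +x (-1.57 level), +0.16 front stop. Friction 0.09 N m holds it where left. Over a seated lid the roller meets the block at about -0.2, is pressed 4.5 mm into its sprung seat at the crest (up to 17 N), and once well past it (about +0.08) drives the bail to the stop by itself and keeps pressing.
- bail_roller: Grey roller of diameter 12 and length 43 in the middle of the bail's cross wire, turning freely in a seat sprung outward from the pivot by up to 8 mm; it rides over the lid's block. Origin: its centre, 81.5 mm from the pivot axis. A yoke wire runs 16 mm outside it.
- bail_knob (a point): Centre of the wooden ball knob, diameter 28 mm, at the bail's outer end on a 6 mm stem, 123.5 mm from the pivot axis, midway between the side wires. Pinched on its sides along the canister's y, the ball can turn between the pads as the bail swings.
- mill: Bystander: black and brass checkered mill, 63 x 63 x 175, origin under its centre.
- shaker: Bystander: steel shaker, 68 x 68 x 208, origin under its centre.
- small_bottle: Bystander: small round green-tinted bottle with a cork stopper, 54 x 54 x 138, origin under its centre.
- jigger: Bystander: brass jigger, 44 x 44 x 90, origin under its centre.
- slate_coaster: Bystander: dark slate coaster lying on the counter between canister and lid, 70 x 70 x 8, origin under its centre. Beyond the loose things: a tall cabinet stands on the right of the counter (x over 0.50, y below -0.34 m), and a bottle shelf hangs 0.63 m above the counter over x = 0.58 m and further back; keep arm and wrist clear of both.

How it is judged (in metres and radians):
On the way, in this order (a step that is already met when the one before it is completed fails the run):
1. the lid sits squarely on the canister's mouth, its block lined up with the bail, the bail still behind it (z of lid in the frame of canister between 0.0765 and 0.0825 m and horizontal distance between lid and canister below 0.006 m and angle between lid's own z axis and vertical below 0.04 rad and angle between the y axis of lid and the y axis of canister, either way round below 0.2 rad and value of joint bail below -0.3 rad), for 0.2 s.
2. the bail is over centre on the seated lid and presses on it (z of lid in the frame of canister between 0.0765 and 0.0825 m and horizontal distance between lid and canister below 0.006 m and angle between lid's own z axis and vertical below 0.04 rad and angle between the y axis of lid and the y axis of canister, either way round below 0.2 rad and value of joint bail above 0.1 rad and contact force between lid and bail_roller above 2 N), for 0.2 s.
At the end, for the whole second after the job is handed in: The lid is on the canister, origin 76.5 to 82.5 mm above the canister's base, within 6 mm of its axis, level within 0.04 rad, block lined up within 0.2 rad (either way round); the bail is past +0.10 rad and its roller presses the lid with more than 2 N; the lid is at rest (all of step 2 and linear speed of lid below 0.02 m/s); the robot touches nothing.
It fails at once if a standing bystander is moved by more than 30 mm or tipped over (distance of any of mill, shaker, small_bottle, jigger, slate_coaster from where it was at the start of the episode above 0.03 m or angle between any of mill, shaker, small_bottle, jigger's own z axis and vertical above 0.5 rad).
It fails at once if the lid is slammed onto the canister (over 80 N) (contact force between lid and canister above 80 N).
It also fails if it takes over 58 s, if anything falls off the work surface, if the arm or the gripper's body presses on something with over 40 N, if the wrist force passes 120 N, or if a joint passes its speed limit or range.

## Working session

There is one attempt and no reset: what is moved stays moved. The work goes in short steps, each a Python script; the robot and the scene stay as the last script left them, time stands still between calls to the robot, and variables do not carry over. Pictures are saved under pics/ and viewed, at most 10 in all, crops included, and the job is handed in when it is done.

```bash
mkdir -p pics; ls; python3 - <<'E'
from station import manip, eyes, workorder
import cv2, numpy as np
for c in ("top","side"):
    im=eyes.camera(c); cv2.imwrite(f"pics/{c}0.png",im[:,:,::-1])
    k=eyes.get_calibration(c); print(c,{a:np.round(b,3).tolist() for a,b in k.items()})
    for q in ("canister","lid","bail_knob","bail_roller","mill","shaker","small_bottle","jigger","slate_coaster"):
        r=eyes.place_of(c,q); print(q,[(np.round(a["position"],1).tolist(),round(a["conf"],2)) for a in r[:2]])
print(manip.observe())
E
```

```text
pics
station.py
top {'fx': 592.764, 'fy': 592.764, 'cx': 323.168, 'cy': 240.104, 'R': [[0.081, -0.997, 0.006], [-0.976, -0.081, -0.205], [0.204, 0.011, -0.979]], 't': [-57.934, 631.205, 1137.572]}
canister [([221.8, 322.8], 0.67)]
lid [([381.8, 325.5], 0.73)]
bail_knob [([160.2, 296.3], 0.72)]
bail_roller [([178.1, 307.8], 0.71), ([159.4, 296.4], 0.32)]
mill [([241.3, 181.1], 0.65)]
shaker [([304.0, 180.1], 0.82)]
small_bottle [([281.9, 207.8], 0.57)]
jigger [([441.6, 351.0], 0.96)]
slate_coaster [([271.3, 250.6], 0.65)]
side {'fx': 579.504, 'fy': 579.504, 'cx': 322.954, 'cy': 235.939, 'R': [[-0.171, -0.985, -0.009], [-0.845, 0.152, -0.512], [0.506, -0.08, -0.859]], 't': [99.054, 580.206, 1044.808]}
canister [([243.1, 343.8], 0.78)]
lid [([390.9, 302.9], 0.63), ([237.1, 223.9], 0.29)]
bail_knob [([180.4, 327.6], 0.76)]
bail_roller [([203.1, 326.9], 0.58)]
mill [([236.9, 226.7], 0.78), ([456.0, 314.4], 0.35)]
shaker [([290.7, 210.8], 0.68)]
small_bottle [([274.0, 233.9], 0.85)]
jigger [([451.7, 312.3], 0.75), ([278.1, 232.0], 0.57)]
slate_coaster [([275.7, 265.8], 0.58)]
{'t': 1.0, 'joint_pos': array([-1.30289793,  0.38337739,  0.01633031,  1.37012612, -0.00629649,
        1.38820082, -0.0465285 ]), 'dq': array([-1.16396781e-03,  1.99884492e-03,  1.85725672e-03, -3.06896713e-04,
       -5.62654367e-04,  5.20047008e-05,  1.50496902e-03]), 'effort': array([-5.81362692e-04, -6.27365184e+01,  8.42327457e-01, -3.72069812e+01,
        1.64665666e-02,  3.10570533e-03,  1.00675692e-05]), 'eef_pos': array([202.92482085, 591.12019535, 404.68105767]), 'ee_rot': array([[-9.45810195e-01,  3.24719979e-01, -9.75763462e-05],
       [ 3.24719983e-01,  9.45810198e-01, -3.60706708e-05],
       [ 8.05758358e-05, -6.58009977e-05, -9.99999995e-01]]), 'ft_force': array([0.33956244, 0.27518962, 0.39024271]), 'moment': array([ 0.02316306, -0.02342104, -0.01182505]), 'grip_force': 0.0, 'gripper_width': 1.0023652646392445}
```

View pictures.

View pics/top0.png

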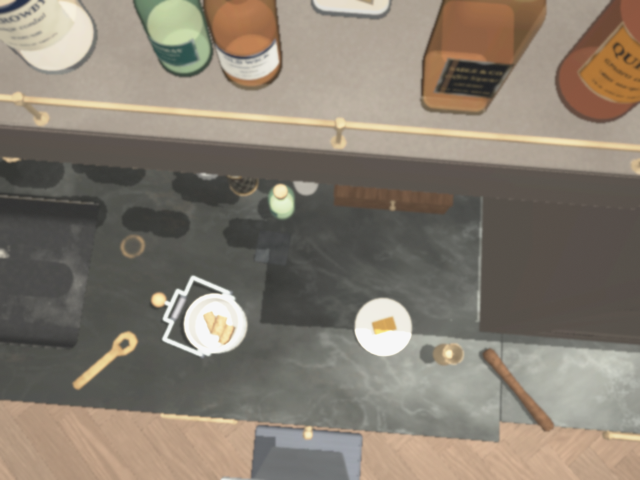

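View pics/side0.png

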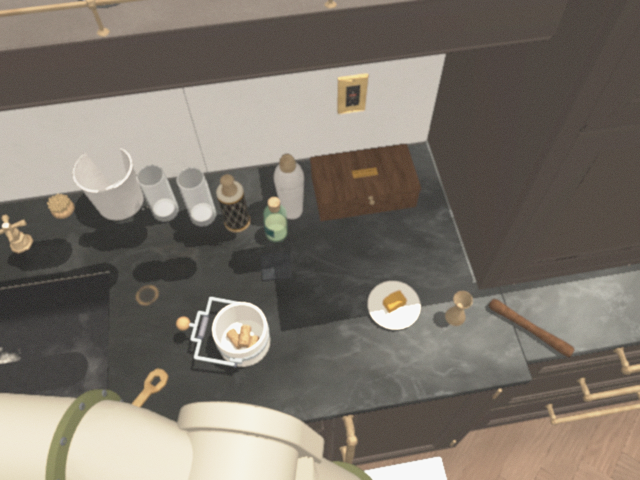

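```bash
cat > hlp.py <<'E'
from station import manip, eyes, workorder
import cv2, numpy as np
from scipy.optimize import least_squares
K={c:eyes.get_calibration(c) for c in ("top","side")}
def proj(c,X):
    k=K[c]; p=np.atleast_2d(X)@np.array(k["R"]).T+np.array(k["t"])
    return np.c_[k["fx"]*p[:,0]/p[:,2]+k["cx"],k["fy"]*p[:,1]/p[:,2]+k["cy"]]
def onplane(c,uv,z):
    k=K[c]; d=np.array(k["R"]).T@np.array([(uv[0]-k["cx"])/k["fx"],(uv[1]-k["cy"])/k["fy"],1]); o=-np.array(k["R"]).T@np.array(k["t"])
    return o+d*(z-o[2])/d[2]
def tri(obs):
    return least_squares(lambda X:np.concatenate([proj(c,X)[0]-u for c,u in obs]),[500,0,50])
def circ(x,y,z,r,n=72):
    a=np.linspace(0,2*np.pi,n,endpoint=False); return np.c_[x+r*np.cos(a),y+r*np.sin(a),np.full(n,z)]
E
python3 - <<'E'
from hlp import *
tiles=[]
for c in ("top","side"):
    im=eyes.camera(c); np.save(f"pics/{c}.npy",im); v=im[:,:,::-1].copy()
    for q in ("canister","lid","bail_knob"):
        m=eyes.masks_of(c,q)
        if not m: print(c,q,"none"); continue
        m=m[0]; np.save(f"pics/{c}_{q}.npy",m["region"]); print(c,q,m["conf"],np.round(m["rect"],1))
        if q=="bail_knob": continue
        u,w=np.array(m["rect"][:2]).astype(int); u-= 12*(q=="canister")
        t=cv2.resize(v[w-45:w+45,u-60:u+60],None,fx=3.3,fy=3.3,interpolation=cv2.INTER_CUBIC)
        mm=cv2.resize(m["region"][w-45:w+45,u-60:u+60].astype(np.uint8),None,fx=3.3,fy=3.3)
        cs,_=cv2.findContours(mm,0,2); cv2.drawContours(t,cs,-1,(0,0,255),1)
        print("origin",u-60,w-45); tiles.append(t)
cv2.imwrite("pics/crop.png",np.vstack([np.hstack(tiles[:2]),np.hstack(tiles[2:])]))
# triangulate
for n,a,b in (("knob",(160.2,296.3),(180.4,327.6)),("roller",(178.1,307.8),(203.1,326.9)),("can",(221.8,322.8),(243.1,343.8)),("lid",(381.8,325.5),(390.9,302.9)),("jig",(441.6,351),(451.7,312.3)),("shk",(304,180.1),(290.7,210.8)),("bot",(281.9,207.8),(274,233.9)),("mill",(241.3,181.1),(236.9,226.7)),("coast",(271.3,250.6),(275.7,265.8))):
    s=tri([("top",a),("side",b)]); print(n,s.x.round(1),"res",s.fun.round(1))
E
```

```text
top canister 0.82 [200.1 317.8  96.1  84.8]
origin 128 272
top lid 0.65 [383.9 326.9  56.9  54.5]
origin 323 281
top bail_knob 0.75 [191.6 315.9  77.1  79.3]
side canister 0.56 [223.4 333.   94.   71.4]
origin 151 288
side lid 0.89 [392.4 304.4  55.5  49.3]
origin 332 259
side bail_knob 0.64 [205.4 332.2  56.1  66.8]
knob [498.7 324.2  16. ] res [-1.4 -0.6  1.6  0.3]
roller [474.4 271.5  58.1] res [-0.3 -0.1  0.4  0.1]
can [457.5 198.6 -32.5] res [-1.2 -0.4  1.3  0.2]
lid [ 476.  -137.7   16.8] res [-1.1 -0.4  1.2  0.1]
jig [ 434.6 -265.1    7.7] res [-0.6 -0.2  0.7  0. ]
shk [785.4  48.  -25.5] res [ 0.4  0.1 -0.4 -0.1]
bot [715.1  93.5 -11.1] res [-1.3 -0.5  1.5  0.2]
mill [778.2 189.6 -48.9] res [ 0.9  0.4 -1.1 -0.2]
coast [612.7 102.6  17.6] res [-0.6 -0.2  0.6  0.1]
```

View pics/crop.png

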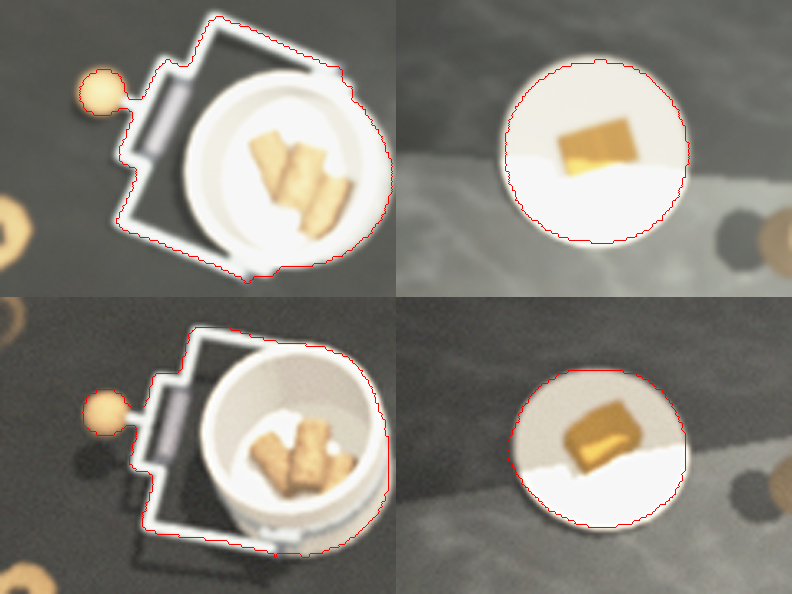

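```bash
cat > fit.py <<'E'
from hlp import *
def poly(c,P): return cv2.convexHull(proj(c,P).astype(np.float32))
def bound(m,c0,r):
    cs,_=cv2.findContours(m.astype(np.uint8),cv2.RETR_EXTERNAL,cv2.CHAIN_APPROX_NONE)
    return max(cs,key=cv2.contourArea).reshape(-1,2).astype(float)
def resid(P,c,pts,off=0.5): # contour pixels lie ~0.5 px inside the true edge
    h=poly(c,P); return np.array([cv2.pointPolygonTest(h,(float(a),float(b)),True)-off for a,b in pts])
def win(m,u,r):
    o=np.zeros_like(m); o[int(u[1]-r):int(u[1]+r),int(u[0]-r):int(u[0]+r)]=m[int(u[1]-r):int(u[1]+r),int(u[0]-r):int(u[0]+r)]; return o
def canP(p): return np.r_[circ(p[0],p[1],90,55),circ(p[0],p[1],0,55)]
def lidP(p,z=0): return np.r_[circ(p[0],p[1],z+10,58),circ(p[0],p[1],z+16,58)]
def blkP(p,z=0):
    c,s=np.cos(p[2]),np.sin(p[2]); P=[(a*22,b*14,h+z) for a in(-1,1) for b in(-1,1) for h in (16,41)]+[(a*1.5,b*14,50+z) for a in(-1,1) for b in(-1,1)]
    P=np.array(P,float); return np.c_[p[0]+c*P[:,0]-s*P[:,1],p[1]+s*P[:,0]+c*P[:,1],P[:,2]]
def fit(model,data,p0):
    return least_squares(lambda p:np.concatenate([resid(model(p),c,b) for c,b in data]),p0,loss="soft_l1",f_scale=0.7,diff_step=1e-3)
def knobC(can,yaw,th,d=123.5): return np.array([can[0]+np.cos(yaw)*d*-np.sin(th),can[1]+np.sin(yaw)*d*-np.sin(th),50+d*np.cos(th)])
E
python3 - <<'E'
from fit import *
im={c:np.load(f"pics/{c}.npy") for c in K}
hsv={c:cv2.cvtColor(im[c],cv2.COLOR_RGB2HSV).astype(int) for c in K}
CB={};LB={};BB={};KB={}
for c,cc,ll in (("top",(217,323),(384,326)),("side",(241,333),(392,304))):
    g=im[c].min(2); k=cv2.getStructuringElement(2,(11,11))
    m=win(np.load(f"pics/{c}_canister.npy").astype(np.uint8)|(g>105).astype(np.uint8),cc,42)
    # fill holes, drop wires
    g0=(win((im[c].max(2)>125).astype(np.uint8),cc,46)); 
    g0=cv2.morphologyEx(g0,cv2.MORPH_OPEN,k); CB[c]=bound(g0,0,0)
    LB[c]=bound(np.load(f"pics/{c}_lid.npy"),0,0)
    sat=((hsv[c][...,1]>70)&(hsv[c][...,2]>90)).astype(np.uint8)
    BB[c]=bound(win(sat,ll,20),0,0)
for ds in (("top",),("side",),("top","side")):
    r=fit(canP,[(c,CB[c]) for c in ds],[460,200]); print("can",ds,r.x.round(1),np.sqrt(2*r.cost/len(r.fun)).round(2))
    r=fit(lidP,[(c,LB[c]) for c in ds],[470,-140]); print("lid",ds,r.x.round(1),np.sqrt(2*r.cost/len(r.fun)).round(2))
    for y0 in (-1.5,):
        r=min((fit(blkP,[(c,BB[c]) for c in ds],[470,-140,y0]) for y0 in (0,.8,1.6,2.4)),key=lambda r:r.cost); print("blk",ds,r.x.round(3),np.sqrt(2*r.cost/len(r.fun)).round(2))
for c,u in (("top",(159,300)),("side",(183,323))):
    sat=((hsv[c][...,1]>70)&(hsv[c][...,2]>90)).astype(np.uint8); b=bound(win(sat,u,13),0,0); KB[c]=b
    print("knob",c,cv2.minEnclosingCircle(b.astype(np.float32)),b.mean(0))
import pickle; pickle.dump((CB,LB,BB,KB),open("b.pkl","wb"))
E
```

```text
can ('top',) [450.  193.5] 1.49
lid ('top',) [ 473.9 -143.3] 0.5
blk ('top',) [ 475.446 -142.029    1.936] 0.65
can ('side',) [450.5 195.4] 0.76
lid ('side',) [ 475.8 -140.3] 0.5
blk ('side',) [ 474.668 -140.7      1.913] 0.35
can ('top', 'side') [450.3 194.6] 1.21
lid ('top', 'side') [ 474.8 -142.1] 0.67
blk ('top', 'side') [ 475.073 -141.386    1.919] 0.55
knob top ((158.3333282470703, 299.5833435058594), 8.090313911437988) [158.22727273 299.34090909]
knob side ((183.0, 323.1875), 7.691664218902588) [182.58536585 323.14634146]
```

```bash
python3 - <<'E'
from fit import *
import pickle
CB,LB,BB,KB=pickle.load(open("b.pkl","rb"))
kn={c:np.array(cv2.minEnclosingCircle(KB[c].astype(np.float32))[0]) for c in K}
for ds in (("top",),("side",),("top","side")):
    f=lambda p:np.concatenate([proj(c,knobC(p[:2],p[2],p[3]))[0]*3-kn[c]*3 for c in ds]+[resid(canP(p[:2]),c,CB[c])/6 for c in ds])
    r=least_squares(f,[450,195,1.2,-1.2],loss="soft_l1",diff_step=1e-3); print(ds,r.x.round(3),r.fun[:4].round(2),knobC(r.x[:2],r.x[2],r.x[3]).round(1))
p=r.x
v=[]
for c,u in (("top",(205,318)),("side",(225,333))):
    s=6; t=cv2.resize(np.load(f"pics/{c}.npy")[u[1]-45:u[1]+45,u[0]-55:u[0]+55,::-1],None,fx=3.6,fy=3.6,interpolation=cv2.INTER_CUBIC)
    def d(P,col,cl=True):
        q=((proj(c,P)-np.array(u)+[55,45]+.5)*3.6).astype(int); cv2.polylines(t,[q],cl,col,1)
    d(circ(p[0],p[1],90,55),(0,0,255)); d(circ(p[0],p[1],90,50),(0,0,255)); d(circ(p[0],p[1],0,55),(255,0,0))
    cy,sy=np.cos(p[2]),np.sin(p[2]); L=np.array([-sy,cy,0])
    R=knobC(p,p[2],p[3],81.5); d(np.array([R-21*L,R+21*L]),(0,255,0),False)
    B=np.array([p[0],p[1],50]); Y=knobC(p,p[2],p[3],60.0)
    for g in (-66,66): d(np.array([B+g*L,Y+g*L]),(0,255,0),False)
    v.append(t)
cv2.imwrite("pics/ov.png",np.hstack(v))
E
```

```text
('top',) [449.896 193.262   1.265  -1.13 ] [-0.   -0.   -1.25 -1.03] [483.5 299.8 102.7]
('side',) [450.406 195.423   1.4    -1.106] [ 0.    0.   -0.43 -0.31] [469.2 304.2 105.3]
('top', 'side') [450.007 194.232   1.266  -1.445] [-1.33 -0.4   1.26  0.22] [486.8 311.1  65.4]
```

View pics/ov.png

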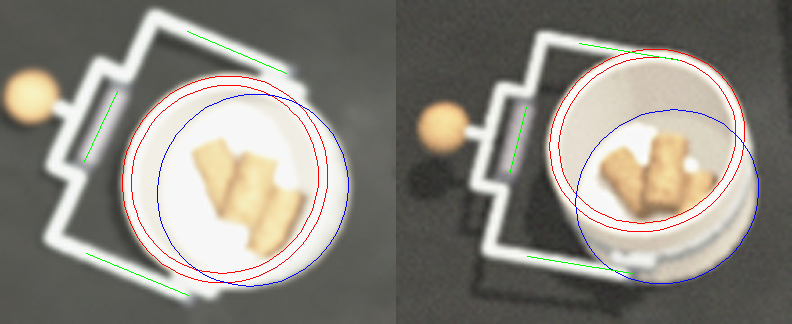

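```bash
python3 - <<'E'
from fit import *
import pickle
CB,LB,BB,KB=pickle.load(open("b.pkl","rb"))
u0={"top":np.array([205,318]),"side":np.array([225,333])}
T={"top":dict(k=(32,97),r=(100,127),a=(157,18),b=(52,237),c=(100,66),d=(55,165)),
   "side":dict(k=(46,127),r=(118,130),a=(146,39),b=(94,249),c=(103,89),d=(82,185))}
px={c:{n:np.array(q)/3.6+u0[c]-[55,45]-.5 for n,q in T[c].items()} for c in T}
def pts(p):
    x,y,yaw,th,r1,w2,r2=p[:7]; L=np.array([-np.sin(yaw),np.cos(yaw),0]); f=lambda d:knobC((x,y),yaw,th,d)
    return dict(k=f(123.5),r=f(81.5),a=f(r1)-66*L,b=f(r1)+66*L,c=f(r2)-w2*L,d=f(r2)+w2*L)
def f(p):
    o=[]
    for c in K:
        s=np.array([p[7],p[8],0])*(1 if c=="side" else -1)
        for s_ in [pts(p)]:
            for n,P in s_.items():
                if n=="a" : pass
                o.append(proj(c,P+s)[0]-px[c][n])
        o.append(resid(canP(p[:2]+s[:2]),c,CB[c])/3)
    o.append(p[7:9]/2*1.0); return np.concatenate(o)
for sgn in (1,-1):
    best=None
    for y0 in (1.2,1.35):
      for t0 in (-1.1,-1.4):
        r=least_squares(f,[450,195,y0,t0,75,33,97,0,0],loss="soft_l1",diff_step=1e-3)
        if best is None or r.cost<best.cost: best=r
    break
r=best; print(r.x.round(3),r.cost); J=np.linalg.inv(r.jac.T@r.jac); print(np.sqrt(np.diag(J)).round(3))
for c in K:
    s=np.array([r.x[7],r.x[8],0])*(1 if c=="side" else -1); print(c,{n:(proj(c,P+s)[0]-px[c][n]).round(1).tolist() for n,P in pts(r.x).items()})
print("knob",pts(r.x)["k"])
E
```

```text
[ 4.50258e+02  1.94489e+02  1.26500e+00 -1.43300e+00  8.04150e+01
  2.94850e+01  9.66030e+01  1.95000e-01  1.13000e+00] 70.27993306165405
[0.528 0.465 0.009 0.039 1.24  1.082 1.262 0.48  0.398]
top {'k': [-0.1, -0.1], 'r': [0.7, -0.2], 'a': [-0.7, -0.2], 'b': [0.3, 0.6], 'c': [-0.1, 0.1], 'd': [-0.3, 0.1]}
side {'k': [0.4, 0.1], 'r': [0.4, 2.7], 'a': [0.4, -0.5], 'b': [-0.2, -0.0], 'c': [0.8, -0.1], 'd': [-0.3, -0.5]}
knob [487.132401   311.13537925  66.91543179]
```

```bash
cat >> hlp.py <<'E'
CAN=np.array([450.3,194.5]); YAW=1.265
LID=np.array([475.0,-141.6]); LYAW=1.919
def down(ydir): # tool z down, y along angle ydir
    y=np.array([np.cos(ydir),np.sin(ydir),0]); z=np.array([0,0,-1.]); return np.c_[np.cross(y,z),y,z]
def st(m=""):
    o=manip.observe(); print(m,"t",round(o["t"],2),o["eef_pos"].round(1),"F",o["ft_force"].round(1),"w",round(o["gripper_width"],3),"g",round(o["grip_force"],1),"q7",round(o["joint_pos"][6],2)); return o
E
python3 - <<'E'
from hlp import *
for h in (0,np.pi):
    for n,x,z,a in (("lid",LID,192,LYAW),("can",CAN,300,YAW),("knob",(487,311),222,YAW),("top",CAN,330,YAW)):
        print(h,n,np.round(manip.inverse_kinematics([*x,z],down(a+np.pi/2+h)),2))
st()
E
```

```text
0 lid [-0.77  0.82  1.36  2.   -0.9   1.13 -1.8 ]
0 can [-0.63  0.18  0.18  1.88 -0.03  1.09  2.39]
0 knob [-0.61  0.44 -0.02  1.72  0.01  0.98  2.21]
0 top [-0.64  0.15  0.19  1.85 -0.03  1.15  2.39]
3.141592653589793 lid [-0.43  0.43  0.79  1.99 -0.39  0.88  0.92]
3.141592653589793 can [-0.9   0.18  0.48  1.89 -0.1   1.09 -0.69]
3.141592653589793 knob [-0.95  0.46  0.42  1.74 -0.22  0.99 -0.75]
3.141592653589793 top [-0.91  0.15  0.48  1.86 -0.08  1.15 -0.71]
 t 1.4 [202.9 591.1 404.6] F [0.2 0.1 0.1] w 1.0 g 0.0 q7 -0.05
```

```bash
python3 - <<'E'
from hlp import *
R=down(LYAW+3*np.pi/2)
manip.movep([*LID,290],R); st("above")
manip.movel([*LID,194],velocity=120); st("down")
manip.grip(0.0,40); st("gripped")
manip.movel([*LID,320],velocity=150); o=st("lift")
im=eyes.camera("side"); cv2.imwrite("pics/held.png",im[:,:,::-1]); np.save("pics/held.npy",im)
E
```

```text
above t 4.18 [ 475.5 -140.6  290. ] F [0.3 0.1 0.5] w 1.001 g 0.0 q7 0.83
down t 5.13 [ 475.3 -141.8  194.6] F [ 0.7 -1.   0.3] w 1.002 g 0.0 q7 0.96
gripped t 5.7 [ 475.  -141.7  194.3] F [-1.5  0.4  5.5] w 0.322 g 41.0 q7 0.96
lift t 6.69 [ 474.6 -141.3  319.1] F [-0.2  1.  -2.4] w 0.32 g 39.9 q7 0.79
```

View pics/held.png

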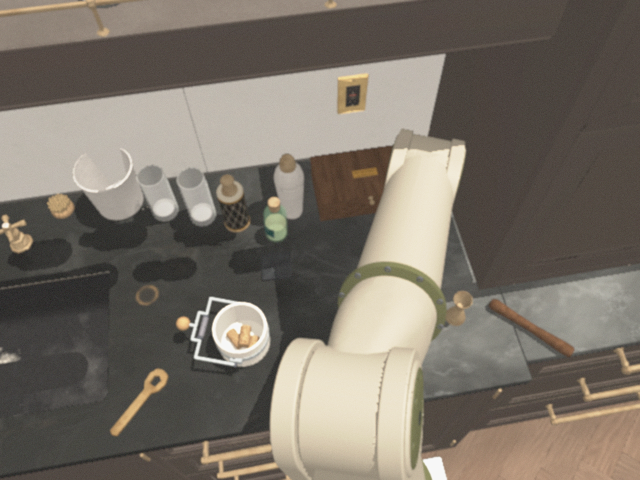

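```bash
python3 - <<'E'
from hlp import *
R=down(YAW+3*np.pi/2)
manip.movep([*CAN,330],R); st("above")
manip.movel([*CAN,300],R,velocity=80); manip.sleep(.2); o=st("hover"); print(np.degrees(np.arctan2(o["ee_rot"][1,1],o["ee_rot"][0,1])),np.degrees(YAW)-90)
v=[]
for c,u in (("top",(205,318)),("side",(225,325))):
    im=eyes.camera(c); np.save(f"pics/hov_{c}.npy",im)
    v.append(cv2.resize(im[u[1]-60:u[1]+60,u[0]-55:u[0]+55,::-1],None,fx=3.6,fy=3.6,interpolation=cv2.INTER_CUBIC))
cv2.imwrite("pics/hov.png",np.hstack(v))
E
```

```text
above t 8.02 [450.6 193.4 329.8] F [ 1.1 -0.7 -3.6] w 0.324 g 39.9 q7 -0.6
hover t 8.74 [450.5 194.5 300.5] F [-0.3  0.4 -2.7] w 0.324 g 39.9 q7 -0.57
-17.51986522232509 -17.52083891595086
```

View pics/hov.png

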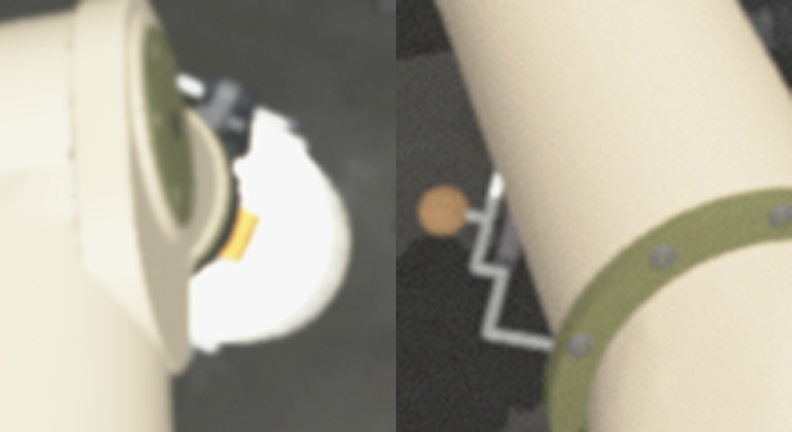

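```bash
python3 - <<'E'
from hlp import *
R=down(YAW+3*np.pi/2)
manip.movel([*CAN,288],R,velocity=60); manip.sleep(.15); f0=st("288")["ft_force"]
for z in (283,280,277.5,276,275,274.3,273.6):
    manip.movel([*CAN,z],R,velocity=25); manip.sleep(.1); o=st(z)
    d=o["ft_force"]-f0
    if np.linalg.norm(d)>8: print("contact",d.round(1),o["moment"].round(2)); break
E
```

```text
288 t 9.34 [450.4 194.5 288.1] F [-0.1 -0.  -3.1] w 0.321 g 39.9 q7 -0.55
283 t 9.79 [450.3 194.5 283. ] F [ 0.2  0.8 -3.4] w 0.318 g 39.9 q7 -0.54
280 t 10.16 [450.3 194.5 280. ] F [ 0.6  0.4 -3. ] w 0.319 g 39.9 q7 -0.54
277.5 t 10.51 [450.3 194.5 277.5] F [-0.1 -0.8 -3.1] w 0.322 g 39.9 q7 -0.54
276 t 10.86 [450.3 194.5 276. ] F [ 0.3  0.2 -3.4] w 0.324 g 39.9 q7 -0.54
275 t 11.21 [450.3 194.5 275. ] F [-0.6 -0.4 -3. ] w 0.322 g 39.9 q7 -0.53
274.3 t 11.56 [450.4 194.5 274.4] F [ 0.3  0.5 -2.4] w 0.321 g 40.0 q7 -0.53
273.6 t 11.91 [450.5 194.4 274.3] F [-3.8 -1.6  9.4] w 0.326 g 41.4 q7 -0.53
contact [-3.7 -1.5 12.5] [-0.36  0.81  0.02]
```

```bash
python3 - <<'E'
from hlp import *
manip.grip(0.65); manip.sleep(.1)
manip.movel([*CAN,345],velocity=120); st("up")
manip.movej([-1.303,0.383,0.016,1.37,-0.006,1.388,-0.75]); st("away")
v=[]
for c,u in (("top",(205,318)),("side",(225,325))):
    im=eyes.camera(c); np.save(f"pics/s_{c}.npy",im)
    for q in ("lid","canister"):
        m=eyes.masks_of(c,q); 
        if m: np.save(f"pics/s_{c}_{q}.npy",m[0]["region"]); print(c,q,m[0]["conf"],np.round(m[0]["rect"],1))
    v.append(cv2.resize(im[u[1]-45:u[1]+45,u[0]-55:u[0]+55,::-1],None,fx=3.6,fy=3.6,interpolation=cv2.INTER_CUBIC))
cv2.imwrite("pics/seat.png",np.hstack(v)); st()
from fit import *
for ds in (("top",),("side",)):
    r=fit(lambda p:lidP(p,80),[(c,bound(np.load(f"pics/s_{c}_lid.npy"),0,0)) for c in ds],list(CAN)); print("lid",ds,r.x.round(1),r.cost.round(1),len(r.fun))
    c=ds[0]; h=cv2.cvtColor(np.load(f"pics/s_{c}.npy"),cv2.COLOR_RGB2HSV); sat=((h[...,1]>70)&(h[...,2]>90)).astype(np.uint8)
    b=bound(win(sat,proj(c,[*CAN,120])[0],20),0,0); r=fit(lambda p:blkP(p,80),[(c,b)],[*CAN,YAW]); print("blk",ds,r.x.round(3),r.cost.round(1),len(r.fun))
E
```

```text
up t 13.13 [450.  194.5 344.5] F [ 0.5  0.3 -0.9] w 0.651 g 0.0 q7 -0.62
away t 14.86 [204.3 590.5 404.7] F [-0.2 -0.3 -0.6] w 0.651 g 0.0 q7 -0.75
top lid 0.92 [212.1 323.3  62.8  61.2]
top canister 0.77 [200.9 317.6  92.8  82.8]
side lid 0.71 [238.2 324.   59.9  58.3]
side canister 0.95 [221.7 332.2  92.3  68.8]
 t 15.16 [203.2 590.9 405. ] F [0.5 1.  0.1] w 0.649 g 0.0 q7 -0.75
lid ('top',) [450.9 193.3] 16.5 172
blk ('top',) [451.122 194.974   1.278] 24.4 62
lid ('side',) [452.  197.6] 11.3 154
blk ('side',) [450.231 196.63    1.288] 7.1 71
```

View pics/seat.png

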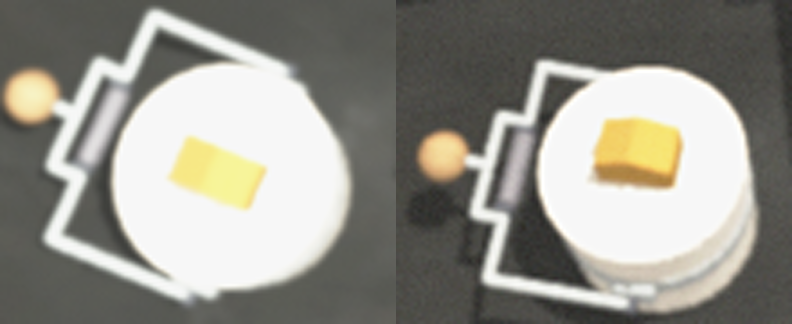

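```bash
python3 - <<'E'
from fit import *
R=down(YAW+3*np.pi/2); G=154
k=knobC(CAN,YAW,-1.43); print(k.round(1))
manip.movep(k+[0,0,230],R); st("above")
manip.movel(k+[0,0,G],R,velocity=120); manip.sleep(.1); st("at knob")
manip.grip(0.0,25); st("grip")
for th in np.arange(-1.35,-0.35,0.1):
    manip.movel(knobC(CAN,YAW,th)+[0,0,G],R,velocity=80); o=st(round(th,2))
    if np.linalg.norm(o["ft_force"])>35: print("STOP"); break
E
```

```text
[487.1 311.1  67.3]
above t 16.68 [486.1 313.2 297.6] F [ 0.6 -0.4  0.1] w 0.651 g 0.0 q7 -0.83
at knob t 17.57 [487.5 311.4 222.4] F [ 0.4  0.1 -0.2] w 0.647 g 0.0 q7 -0.8
grip t 17.93 [486.5 311.7 221.4] F [-4.2  1.9 -0.1] w 0.311 g 24.6 q7 -0.8
-1.35 t 18.21 [486.  309.9 231.5] F [-3.8  3.   0.2] w 0.309 g 24.9 q7 -0.8
-1.25 t 18.52 [484.9 306.3 243.4] F [-4.8  2.7 -0.7] w 0.307 g 25.0 q7 -0.8
-1.15 t 18.82 [483.5 301.6 255.2] F [-6.   1.7 -0.7] w 0.303 g 25.1 q7 -0.8
-1.05 t 19.13 [481.7 295.9 266.5] F [-5.7  1.9 -2. ] w 0.306 g 25.2 q7 -0.8
-0.95 t 19.44 [479.6 289.3 277. ] F [-7.7  1.  -1.9] w 0.308 g 25.3 q7 -0.8
-0.85 t 19.75 [477.3 281.7 286.8] F [-9.4  1.8 -1.8] w 0.311 g 25.4 q7 -0.8
-0.75 t 20.06 [474.7 273.4 295.7] F [-8.7  1.1 -2.3] w 0.311 g 25.4 q7 -0.79
-0.65 t 20.37 [471.8 264.4 303.7] F [-9.2  2.7 -1.7] w 0.307 g 25.4 q7 -0.78
-0.55 t 20.68 [468.7 254.7 310.7] F [-9.3  2.1 -1.9] w 0.308 g 25.4 q7 -0.78
-0.45 t 20.98 [465.4 244.4 316.6] F [-8.2  3.2 -1.5] w 0.307 g 25.5 q7 -0.77
```

```bash
python3 - <<'E'
from fit import *
R=down(YAW+3*np.pi/2); G=154
manip.grip(0.0,35)
for th in [-.35,-.27,-.2,-.14,-.08,-.02,.04,.1,.15,.18]:
    manip.movel(knobC(CAN,YAW,th)+[0,0,G],R,velocity=50); o=st(round(th,2))
    if np.linalg.norm(o["ft_force"])>50: print("STOP"); break
E
```

```text
-0.35 t 21.6 [462.  233.7 321.4] F [-9.3  3.4 -1.9] w 0.302 g 34.6 q7 -0.76
-0.27 t 21.95 [459.1 224.8 324.4] F [-9.4  4.  -0.5] w 0.299 g 34.6 q7 -0.75
-0.2 t 22.27 [456.6 216.9 326.4] F [-9.6  4.  -0.7] w 0.304 g 34.7 q7 -0.74
-0.14 t 22.57 [454.4 210.1 327.8] F [-9.3  3.8 -1.1] w 0.304 g 34.8 q7 -0.74
-0.08 t 22.88 [452.2 203.3 328.7] F [-9.   5.3 -0. ] w 0.303 g 34.9 q7 -0.73
-0.02 t 23.18 [450.  196.4 329.2] F [-9.6  5.5  0.5] w 0.304 g 35.0 q7 -0.72
0.04 t 23.48 [447.7 188.8 329.2] F [-12.1   2.7   4.2] w 0.303 g 35.4 q7 -0.71
0.1 t 23.77 [445.3 181.1 328.4] F [-11.3   1.2   4.5] w 0.304 g 35.8 q7 -0.71
0.15 t 24.05 [443.5 175.3 327.7] F [-11.3   1.8   5.1] w 0.301 g 35.9 q7 -0.7
0.18 t 24.3 [442.4 172.  327.1] F [-12.9   1.5   4.4] w 0.305 g 36.0 q7 -0.7
```

```bash
python3 - <<'E'
from fit import *
R=down(YAW+3*np.pi/2); G=154
for th in (.22,.26):
    manip.movel(knobC(CAN,YAW,th)+[0,0,G],R,velocity=40); o=st(th)
    if np.linalg.norm(o["ft_force"])>30: break
manip.grip(0.7); manip.sleep(.2); st("open")
p=manip.observe()["eef_pos"]; manip.movel(p+[0,0,80],R,velocity=100)
manip.movej([-1.303,0.383,0.016,1.37,-0.006,1.388,-0.75]); st("away")
v=[]
for c,u in (("top",(205,318)),("side",(225,315))):
    im=eyes.camera(c)
    v.append(cv2.resize(im[u[1]-60:u[1]+60,u[0]-55:u[0]+55,::-1],None,fx=3.6,fy=3.6,interpolation=cv2.INTER_CUBIC))
    print(c,[(np.round(a["position"],1),a["conf"]) for a in eyes.place_of(c,"bail_knob")[:1]])
    for th in (-.1,0,.1,.16): print(th,proj(c,knobC(CAN,YAW,th)).round(1))
cv2.imwrite("pics/fin.png",np.hstack(v))
E
```

```text
0.22 t 24.57 [441.2 168.5 326.4] F [-9.5  6.7  4. ] w 0.305 g 35.9 q7 -0.69
0.26 t 24.85 [440.3 167.2 326.4] F [-4.6 19.9  0.1] w 0.302 g 35.7 q7 -0.68
open t 25.48 [440.8 164.  323.3] F [-0.5 -1.   0.3] w 0.704 g 0.0 q7 -0.68
away t 28.21 [204.8 590.2 405.3] F [ 0.2 -0.3  0.3] w 0.701 g 0.0 q7 -0.75
top [(array([215.2, 321.7]), 0.63)]
-0.1 [[197.4 316.1]]
0 [[203.6 318.7]]
0.1 [[210.  321.3]]
0.16 [[213.8 322.9]]
side [(array([241.8, 314.5]), 0.8)]
-0.1 [[227.1 308.6]]
0 [[233.4 309.2]]
0.1 [[239.8 310.1]]
0.16 [[243.6 310.8]]
```

View pics/fin.png

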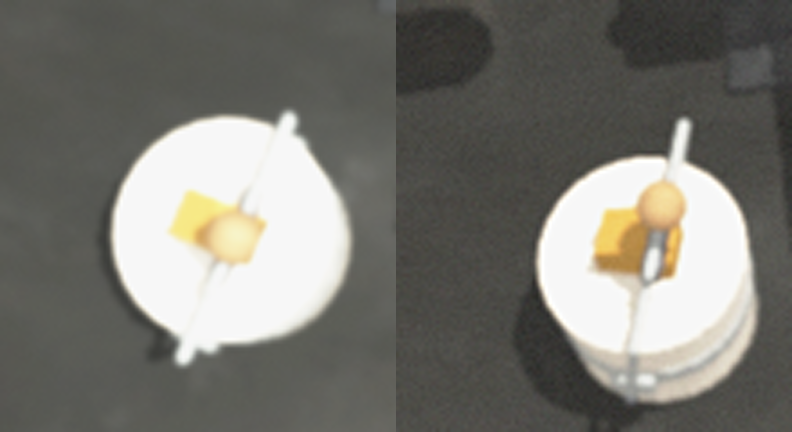

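The pictures show the bail over the block at its front stop (knob at about (215,322) in top, matching +0.16), with the lid square on the mouth and the robot clear.

```bash
python3 -c "
from station import workorder
print(workorder.close_job())"
```

```text
the job is handed in; nothing more can be done
None
```

The canister is sealed and the job handed in: in the last pictures the lid sits square, the bail is at its front stop (about +0.16 rad) and the robot is clear; the verdict and roller force weren't reported, nor did I re-check the bystanders.

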